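Fetch the terracotta stamp from behind the blue glaze jar

TASK

The blue-lidded glaze jar stands in the way of the terracotta clay stamp behind it. Lift the jar off its wooden board and stand it on the bare bench, then stand the stamp upright on the round white plaster bat, with its whole foot on the bat. Last, put the blue jar back in the ring on its board, and never let it tip over, as its lid is only pressed on.

Things in the scene. Friction and masses are not known exactly. Their poses are not given: they have to be found in the camera images.
- jar_blue: White cylindrical glaze jar with a blue lid and band, 54 mm in diameter throughout, 130 mm high (lid: the top 37 mm), 0.25 to 0.5 kg, loose; grip it across the lid from above. Origin: centre of its underside, z up. Jars with green and yellow lids on boards of their own are not wanted. All boards and the bat stand in one bent row, any order, some 180 mm apart.
- board_blue: The blue jar's wooden board, fixed, 8 mm thick, with a thin black painted ring, 72 mm outside, where the jar stands. Origin: on the bench (height 0) under the ring's centre; x points from jar to stamp, away from the robot within 20 degrees; z up. It spans x -45 to +90 mm, y -45 to +45 mm. The bench before it is bare: the jar has room with its centre 110 mm from the ring's centre towards -x.
- stamp_blue: Terracotta (orange-brown) stamp, loose, about 0.1 kg, 60 mm high: round foot 40 mm wide to 15 mm up, neck 20 mm wide to 23 mm, then a round handle 26 mm wide. Origin: centre of its underside, z up. It stands on the board some 54 mm behind the jar's centre, too close to the taller jar for a gripper to come down. White and dark wood stamps behind the other jars are not wanted.
- bat: Round white plaster bat (a working slab), fixed, 150 mm in diameter, 12 mm thick, flat and empty. Origin: centre of its underside on the bench, z up.

How it is judged:
By the outcome, as a careful person would: the job done as asked, in the order asked, and still so for the second after the job is handed in, with the robot touching nothing.
It also fails if it takes over 64 s, if anything falls off the work surface, if the arm or the gripper's body presses on something with over 40 N, if the wrist force passes 120 N, or if a joint passes its speed limit or range.

ROBOT

A 7-joint arm with a two-finger parallel gripper is mounted at the origin on the work surface. World frame = base frame: x ahead of the robot, y to its left, z up, the work surface at z = 0. Lengths are in mm, angles in rad, forces in N, time in s.
With the tool pointing down it reaches from about 350 to 775 mm from the base axis. Payload 3.1 kg.
Tool frame: the origin (TCP) lies between the finger pads; the fingertips stand 19 mm ahead of it and the grasp point (between the pads) is the TCP; z points along the fingers, y is the line along which they close (so a half turn about z gives the same grasp; the last joint's range is limited). The gripper opens to 85 mm and grips with 20 to 120 N. Pads are 22 mm wide; open, the fingers measure 114 mm over their backs; the gripper's body (76 mm by 85 mm) begins 54 mm behind the grasp point. The pads swing forward as they close: fully open they stand 13 mm farther back than shut.
Start: joints at [1.166, 0.311, 0.014, 1.512, -0.004, 1.319, -0.027], TCP at [195.225, -514.202, 250.304] pointing down, gripper open.
Joint ranges: [-2.7, 2.7], [-0.3, 1.91], [-1.27, 1.3], [0.12, 2.57], [-1.44, 4.58], [0.2, 2.03], [-3.05, 3.05]. Speed limits (rad/s): [2.79, 2.79, 3.14, 3.14, 3.14, 3.14, 3.14].

INTERFACE

Orientations are given as a unit quaternion [x, y, z, w].
In Python, from workcell import robot, capture gives the robot as it stands.
- The arm moves only by the tool drive_tool, never from a script. Its argument "rows" is a list of rows, each an object of numbers: "hand": the closure, from 0 (fully open) to 1 (shut); "x", "y", "z": the shift along the tool's x, y, z in m; "spin": the turn about the tool's z in rad. In form: [{"hand": .., "x": .., "y": .., "z": .., "spin": ..}, ...]. A call has 1 to 5 rows; each row shifts and turns the commanded pose from where the row before left it, along the tool's axes as they then stand; what a row does not reach is not made up. A row lasts 1/12 s, in which the tool goes at most 41.7 mm and 7.16 degrees, less where a joint would pass 70% of its speed; a pose out of reach is approached as far as the arm can. A call is refused whole if a number of a shift passes 0.0417 or a number of a turn 0.125, either way. A call with a gripper value outside its range is refused whole. The fingers move at their own pace and stop on an object; "grip_force" is the grip in N (left out, the last holds). Time passes only in rows, so rows that do not move let the fingers close. It gives the time, the measured TCP pose, the force, the opening and the grip force at its end, in the units of the state.
- robot.get_obs(): the state, without advancing time (a new reading comes with each control period).
- capture(name): name is "scene" or "top"; returns a dict with "image" (420x560x3 uint8, red, green, blue), "z_map" (420x560 float32, mm along the optical axis (not along the pixel's ray), 0 where there is no reading), "mtx" (3x3 intrinsics, pixels), "R" (3x3) and "t" (3): a world point X has camera coordinates R X + t. Camera axes: x right, y down, z forward; pixel columns grow to the right and rows downward; lengths in mm; the calibration is good to about 2 mm. A picture is of the moment at which its call begins.
- robot.sign_off(): hands the job in; it is judged then, once.
The state is a dict: "time_s": time; "joint_positions": joint angles; "qd": joint speeds; "effort": joint torques, N m; "position": TCP position; "tool_rot": TCP orientation; "force": force on the tool from outside, world axes, zero at the start; "moment": the same for the moment, N m; "finger_gap": finger opening in mm; "finger_force": force on a finger pad.
Only numpy, scipy, OpenCV 4.12 (cv2) and the standard library are available. Lean on these libraries where they do the work, as an engineer would, in place of code of your own. Each camera call takes 0.05 s, during which the arm holds its last target. There are 200 camera calls.

## Working session

There is one attempt and no reset: what is moved stays moved. The work goes in short steps, Python scripts to look and compute and a tool call to move; the robot and the scene stay as the last step left them, time stands still between calls to the robot, and variables do not carry over. Pictures are saved under pics/ and viewed, at most 10 in all, crops included, and the job is handed in when it is done.

Besides the shell and the picture viewer there is one more tool, called after ">>>" by a JSON object that holds its "method" and its "body", one argument or row to a line. drive_tool: Moves the arm, as the interface text tells. Its arguments: {"type":"object","properties":{"rows":{"type":"array","items":{"type":"object","properties":{"hand":{"type":"number"},"x":{"type":"number"},"y":{"type":"number"},"z":{"type":"number"},"spin":{"type":"number"}}}},"grip_force":{"type":"number"}},"required":["rows"]}

```bash
mkdir -p pics; python3 - <<'E'
from workcell import robot, capture
import cv2,numpy as np
o=robot.get_obs();print({k:np.round(v,3) for k,v in o.items()})
for n in("top","scene"):
    c=capture(n);cv2.imwrite(f"pics/{n}0.png",c["image"][:,:,::-1]);np.savez(f"{n}0.npz",**c)
    print(n,c["mtx"].round(1).tolist(),c["R"].round(3).tolist(),(-c["R"].T@c["t"]).round(0))
E
```

```text
{'time_s': np.float64(0.0), 'joint_positions': array([ 1.166,  0.312,  0.014,  1.513, -0.004,  1.319, -0.027]), 'qd': array([-0.001, -0.001, -0.001,  0.   ,  0.   ,  0.001, -0.   ]), 'effort': array([-0.0000e+00, -3.7992e+01,  1.4600e-01, -2.3059e+01,  1.2000e-02,
        1.4000e-02,  0.0000e+00]), 'position': array([ 194.962, -513.549,  249.203]), 'tool_rot': array([ 0.984,  0.18 , -0.   , -0.001]), 'force': array([ 0.032,  0.371, -0.237]), 'moment': array([0.002, 0.032, 0.026]), 'finger_force': np.float64(0.0), 'finger_gap': np.float64(85.443)}
top [[490.9, 0.0, 280.6], [0.0, 490.9, 207.7], [0.0, 0.0, 1.0]] [[-0.015, -1.0, -0.004], [-0.977, 0.015, -0.214], [0.214, 0.001, -0.977]] [411.  -7. 874.]
scene [[442.6, 0.0, 285.1], [0.0, 442.6, 203.8], [0.0, 0.0, 1.0]] [[-0.849, 0.529, -0.015], [0.361, 0.559, -0.746], [-0.387, -0.639, -0.665]] [920. 567. 622.]
```

View pics/top0.png

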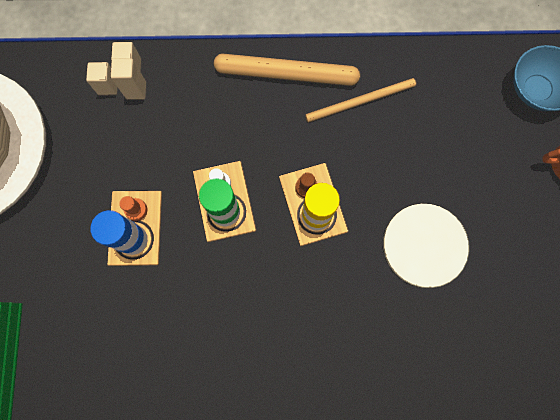

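View pics/scene0.png

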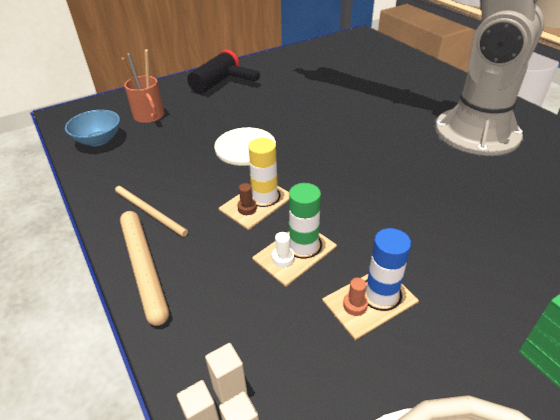

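The top view shows the blue lid at about (111,229), the stamp handle at (131,207), and the blue jar's board spanning (108–161, 191–265). The bat is centred at about (426,245). The scene view agrees: blue jar at (387,270), stamp at (356,297).

```bash
cat >h.py <<'E'
import cv2,numpy as np
from workcell import robot,capture
def ray(c,uv,z):
    uv=np.atleast_2d(uv).astype(float);d=(np.linalg.inv(c["mtx"])@np.c_[uv,np.ones(len(uv))].T)
    C=-c["R"].T@c["t"];d=c["R"].T@d
    return (C[:,None]+d*((z-C[2])/d[2])).T[:,:2]
def hsv(c): return cv2.cvtColor(np.ascontiguousarray(c["image"]),cv2.COLOR_RGB2HSV)
def blob(c,lo,hi,box):
    m=cv2.inRange(hsv(c),np.array(lo),np.array(hi));k=np.zeros_like(m);u0,v0,u1,v1=box;k[v0:v1,u0:u1]=m[v0:v1,u0:u1]
    n,l,s,_=cv2.connectedComponentsWithStats(k);i=1+s[1:,4].argmax();return (l==i).astype(np.uint8)
def cnt(m): return max(cv2.findContours(m,0,1)[0],key=cv2.contourArea)
def pts3(c,m):
    v,u=np.nonzero(m&(c["z_map"]>0).astype(np.uint8));z=c["z_map"][v,u]
    X=np.linalg.inv(c["mtx"])@np.c_[u,v,np.ones(len(u))].T*z
    return (c["R"].T@(X-c["t"][:,None])).T
def circ(c,m,zlo,zhi):
    P=pts3(c,m);P=P[(P[:,2]>zlo)&(P[:,2]<zhi)];(x,y),r=cv2.minEnclosingCircle(P[:,:2].astype(np.float32))
    return np.round([x,y,r,*np.median(P,0),len(P)],1)
E
python3 - <<'E'
from h import *
c=dict(np.load("top0.npz"))
lid=blob(c,(105,120,60),(125,255,255),(85,200,160,265));print("lid",circ(c,lid,130,145))
st=blob(c,(0,120,60),(13,255,255),(110,185,160,230));print("stamp top",circ(c,st,60,74)," foot",circ(c,st,15,30))
b=blob(c,(0,0,190),(180,60,255),(370,190,490,300));e=cv2.fitEllipse(cnt(b));print("bat",ray(c,e[0],12),e)
bd=blob(c,(8,50,100),(25,220,255),(100,180,170,275))
allm=bd|lid|st
P=ray(c,cnt(bd)[:,0],8);h=cv2.convexHull(P.astype(np.float32));r=cv2.minAreaRect(h);print("board",r,cv2.boxPoints(r).round(1).tolist())
P=pts3(c,bd);P=P[(P[:,2]>3)&(P[:,2]<14)];print("board3d",cv2.minAreaRect(P[:,:2].astype(np.float32)),np.median(P[:,2]))
E
```

```text
lid [547.5 258.3  27.2 546.8 257.5 137.2 976. ]
stamp top [601.1 253.4  13.  600.4 252.9  66.9 184. ]  foot [601.3 253.8  19.7 593.9 245.6  22.1 197. ]
bat [[ 528.99417498 -262.5718087 ]] ((426.1083984375, 245.00653076171875), (80.00519561767578, 85.28810119628906), 130.58596801757812)
board ((569.5440673828125, 256.1860046386719), (90.55111694335938, 135.01226806640625), 89.73192596435547) [[501.79998779296875, 211.1999969482422], [636.7999877929688, 210.60000610351562], [637.2999877929688, 301.1000061035156], [502.29998779296875, 301.79998779296875]]
board3d ((570.4827270507812, 256.55377197265625), (90.63914489746094, 134.0583953857422), 89.36426544189453) 7.322158995939209
```

>>> {"method": "drive_tool", "body": {
  "rows": [
    {"hand": 0, "x": 0.03, "y": -0.02, "spin": 0.1207},
    {"hand": 0, "x": 0.03, "y": -0.02, "spin": 0.1207},
    {"hand": 0, "x": 0.03, "y": -0.02, "spin": 0.1207},
    {"hand": 0, "x": 0.03, "y": -0.028},
    {"hand": 0, "x": 0.03, "y": -0.028}
  ]
}}

```text
schema error: expected keys hand, x, y, z, spin
```

>>> {"method": "drive_tool", "body": {
  "rows": [
    {"x": 0.03, "y": -0.028},
    {"x": 0.03, "y": -0.028},
    {"x": 0.03, "y": -0.028},
    {"y": -0.04},
    {"y": -0.04}
  ]
}}

```text
schema error: expected keys hand, x, y, z, spin
```

>>> {"method": "drive_tool", "body": {
  "rows": [
    {"hand": 0, "x": 0.03, "y": -0.02, "z": 0, "spin": 0.1207},
    {"hand": 0, "x": 0.03, "y": -0.02, "z": 0, "spin": 0.1207},
    {"hand": 0, "x": 0.03, "y": -0.02, "z": 0, "spin": 0.1207},
    {"hand": 0, "x": 0.03, "y": -0.028, "z": 0, "spin": 0},
    {"hand": 0, "x": 0.03, "y": -0.028, "z": 0, "spin": 0}
  ]
}}

```text
time_s: 0.52
position: [326.2, -378.5, 249.9]
tool_rot: [1.0, 0.003, -0.0, -0.0]
force: [1.5, -0.4, 0.4]
finger_gap: 85.4
finger_force: 0.0
```

>>> {"method": "drive_tool", "body": {
  "rows": [
    {"hand": 0, "x": 0.03, "y": -0.028, "z": 0, "spin": 0},
    {"hand": 0, "x": 0.03, "y": -0.028, "z": 0, "spin": 0},
    {"hand": 0, "x": 0.03, "y": -0.028, "z": 0, "spin": 0},
    {"hand": 0, "x": 0, "y": -0.04, "z": 0, "spin": 0},
    {"hand": 0, "x": 0, "y": -0.04, "z": 0, "spin": 0}
  ]
}}

```text
time_s: 0.93
position: [415.5, -212.7, 249.3]
tool_rot: [1.0, 0.005, -0.001, -0.001]
force: [1.2, 0.5, 0.2]
finger_gap: 85.5
finger_force: 0.0
```

>>> {"method": "drive_tool", "body": {
  "rows": [
    {"hand": 0, "x": 0.013, "y": -0.038, "z": 0, "spin": 0},
    {"hand": 0, "x": 0.013, "y": -0.038, "z": 0, "spin": 0},
    {"hand": 0, "x": 0.013, "y": -0.038, "z": 0, "spin": 0},
    {"hand": 0, "x": 0.013, "y": -0.038, "z": 0, "spin": 0},
    {"hand": 0, "x": 0.013, "y": -0.038, "z": 0, "spin": 0}
  ]
}}

```text
time_s: 1.35
position: [477.7, -22.7, 250.1]
tool_rot: [1.0, 0.004, -0.0, 0.0]
force: [0.4, 0.4, -0.2]
finger_gap: 85.0
finger_force: 0.0
```

>>> {"method": "drive_tool", "body": {
  "rows": [
    {"hand": 0, "x": 0.013, "y": -0.038, "z": 0, "spin": 0},
    {"hand": 0, "x": 0.013, "y": -0.038, "z": 0, "spin": 0},
    {"hand": 0, "x": 0.013, "y": -0.038, "z": 0, "spin": 0},
    {"hand": 0, "x": 0.013, "y": -0.038, "z": 0, "spin": 0},
    {"hand": 0, "x": 0.01, "y": -0.038, "z": 0, "spin": 0}
  ]
}}

```text
time_s: 1.77
position: [538.7, 167.4, 249.7]
tool_rot: [1.0, 0.004, -0.0, 0.0]
force: [0.8, -1.0, 0.1]
finger_gap: 85.5
finger_force: 0.0
```

>>> {"method": "drive_tool", "body": {
  "rows": [
    {"hand": 0, "x": 0, "y": -0.038, "z": 0, "spin": 0},
    {"hand": 0, "x": 0, "y": -0.038, "z": 0, "spin": 0},
    {"hand": 0, "x": 0, "y": 0, "z": 0, "spin": 0},
    {"hand": 0, "x": 0, "y": 0, "z": 0, "spin": 0}
  ]
}}

```text
time_s: 2.1
position: [535.8, 245.9, 249.4]
tool_rot: [1.0, 0.008, -0.001, -0.001]
force: [-0.5, -0.3, -0.9]
finger_gap: 85.2
finger_force: 0.0
```

>>> {"method": "drive_tool", "body": {
  "rows": [
    {"hand": 0, "x": 0.0115, "y": -0.012, "z": 0, "spin": 0.012},
    {"hand": 0, "x": 0, "y": 0, "z": 0.035, "spin": 0},
    {"hand": 0, "x": 0, "y": 0, "z": 0.035, "spin": 0},
    {"hand": 0, "x": 0, "y": 0, "z": 0, "spin": 0},
    {"hand": 0, "x": 0, "y": 0, "z": 0, "spin": 0}
  ]
}}

```text
time_s: 2.52
position: [548.1, 251.2, 178.2]
tool_rot: [1.0, -0.003, -0.003, 0.002]
force: [0.4, 0.3, 0.5]
finger_gap: 85.6
finger_force: 0.0
```

```bash
python3 - <<'E'
from h import *
o=robot.get_obs();print(o["position"],o["tool_rot"])
c=capture("top");s=capture("scene")
cv2.imwrite("pics/a.png",np.hstack([c["image"][150:290,60:240,::-1],s["image"][150:290,300:480,::-1]]).repeat(2,0).repeat(2,1))
E
```

```text
[548.08799103 251.19134805 178.19361242] [ 0.99999034 -0.00300441 -0.00253054  0.00197278]
```

View pics/a.png

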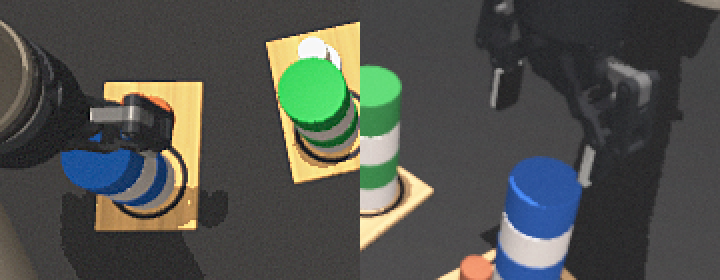

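The crop shows the right pad beside the lid at about (585,165), with the gripper a few mm too far towards −y. I'll correct that and look at the pose again before going down.

>>> {"method": "drive_tool", "body": {
  "rows": [
    {"hand": 0, "x": 0, "y": -0.007, "z": 0.015, "spin": -0.006},
    {"hand": 0, "x": 0, "y": 0, "z": 0, "spin": 0},
    {"hand": 0, "x": 0, "y": 0, "z": 0, "spin": 0},
    {"hand": 0, "x": 0, "y": 0, "z": 0, "spin": 0}
  ]
}}

```text
time_s: 2.95
position: [550.0, 261.3, 167.2]
tool_rot: [1.0, 0.001, 0.001, -0.0]
force: [0.6, 0.8, 0.6]
finger_gap: 85.5
finger_force: 0.0
```

```bash
python3 - <<'E'
from h import *
from scipy.spatial.transform import Rotation as R
o=robot.get_obs();print(o["position"],R.from_quat(o["tool_rot"]).as_matrix().round(4).tolist())
E
```

```text
[549.99573641 261.27114162 167.23123006] [[1.0, 0.0019, 0.0027], [0.0019, -1.0, 0.0009], [0.0027, -0.0009, -1.0]]
```

>>> {"method": "drive_tool", "body": {
  "rows": [
    {"hand": 0, "x": -0.002, "y": 0.002, "z": 0.02, "spin": 0},
    {"hand": 0, "x": 0, "y": 0, "z": 0.014, "spin": 0},
    {"hand": 0, "x": 0, "y": 0, "z": 0.01, "spin": 0},
    {"hand": 0, "x": 0, "y": 0, "z": 0, "spin": 0},
    {"hand": 0, "x": 0, "y": 0, "z": 0, "spin": 0}
  ]
}}

```text
time_s: 3.37
position: [547.3, 259.0, 121.6]
tool_rot: [1.0, 0.001, 0.0, 0.0]
force: [0.1, -0.8, -0.1]
finger_gap: 85.3
finger_force: 0.0
```

>>> {"method": "drive_tool", "body": {
  "grip_force": 60,
  "rows": [
    {"hand": 0.25, "x": 0, "y": 0, "z": 0, "spin": 0},
    {"hand": 0.35, "x": 0, "y": 0, "z": 0, "spin": 0},
    {"hand": 0.7, "x": 0, "y": 0, "z": 0, "spin": 0},
    {"hand": 0.7, "x": 0, "y": 0, "z": 0, "spin": 0},
    {"hand": 0.7, "x": 0, "y": 0, "z": 0, "spin": 0}
  ]
}}

```text
time_s: 3.78
position: [548.2, 259.6, 122.8]
tool_rot: [1.0, 0.001, 0.001, -0.001]
force: [0.7, -0.2, 4.4]
finger_gap: 52.7
finger_force: 63.5
```

>>> {"method": "drive_tool", "body": {
  "rows": [
    {"hand": 0.7, "x": 0, "y": 0, "z": 0, "spin": 0},
    {"hand": 0.7, "x": 0, "y": 0, "z": -0.005, "spin": 0},
    {"hand": 0.7, "x": 0, "y": 0, "z": -0.01, "spin": 0},
    {"hand": 0.7, "x": 0, "y": 0, "z": 0, "spin": 0},
    {"hand": 0.7, "x": 0, "y": 0, "z": 0, "spin": 0}
  ]
}}

```text
time_s: 4.2
position: [547.1, 259.3, 136.6]
tool_rot: [1.0, 0.001, 0.0, -0.0]
force: [-0.7, 0.2, -2.1]
finger_gap: 52.5
finger_force: 63.2
```

>>> {"method": "drive_tool", "body": {
  "rows": [
    {"hand": 0.7, "x": 0, "y": 0, "z": -0.01, "spin": 0},
    {"hand": 0.7, "x": -0.025, "y": 0, "z": 0, "spin": 0},
    {"hand": 0.7, "x": -0.03, "y": 0, "z": 0, "spin": 0},
    {"hand": 0.7, "x": -0.03, "y": 0, "z": 0, "spin": 0},
    {"hand": 0.7, "x": -0.025, "y": 0, "z": 0, "spin": 0}
  ]
}}

```text
time_s: 4.62
position: [434.6, 258.9, 146.3]
tool_rot: [1.0, 0.002, -0.001, 0.0]
force: [-0.0, 0.5, -2.0]
finger_gap: 52.3
finger_force: 63.4
```

>>> {"method": "drive_tool", "body": {
  "rows": [
    {"hand": 0.7, "x": 0, "y": 0, "z": 0.01, "spin": 0},
    {"hand": 0.7, "x": 0, "y": 0, "z": 0.008, "spin": 0},
    {"hand": 0.7, "x": 0, "y": 0, "z": 0, "spin": 0},
    {"hand": 0.7, "x": 0, "y": 0, "z": 0, "spin": 0}
  ]
}}

```text
time_s: 4.95
position: [438.0, 258.1, 127.8]
tool_rot: [1.0, 0.0, -0.0, 0.0]
force: [-0.1, 0.4, -2.6]
finger_gap: 52.5
finger_force: 63.6
```

>>> {"method": "drive_tool", "body": {
  "rows": [
    {"hand": 0.7, "x": 0, "y": 0, "z": 0.006, "spin": 0},
    {"hand": 0.7, "x": 0, "y": 0, "z": 0.004, "spin": 0},
    {"hand": 0.7, "x": 0, "y": 0, "z": 0, "spin": 0},
    {"hand": 0.7, "x": 0, "y": 0, "z": 0, "spin": 0}
  ]
}}

```text
time_s: 5.28
position: [437.1, 258.6, 117.8]
tool_rot: [1.0, 0.001, -0.0, 0.0]
force: [-1.0, 0.3, -2.6]
finger_gap: 52.6
finger_force: 63.6
```

>>> {"method": "drive_tool", "body": {
  "rows": [
    {"hand": 0.7, "x": 0, "y": 0, "z": 0.0015, "spin": 0},
    {"hand": 0.7, "x": 0, "y": 0, "z": 0, "spin": 0}
  ]
}}

```text
time_s: 5.45
position: [437.2, 258.9, 116.7]
tool_rot: [1.0, 0.001, -0.0, -0.0]
force: [0.2, -0.2, -2.2]
finger_gap: 52.7
finger_force: 63.6
```

>>> {"method": "drive_tool", "body": {
  "rows": [
    {"hand": 0.7, "x": 0, "y": 0, "z": 0.0015, "spin": 0},
    {"hand": 0.7, "x": 0, "y": 0, "z": 0, "spin": 0}
  ]
}}

```text
time_s: 5.62
position: [437.0, 258.8, 115.2]
tool_rot: [1.0, 0.001, -0.0, 0.0]
force: [0.4, 0.5, -2.8]
finger_gap: 52.6
finger_force: 63.6
```

>>> {"method": "drive_tool", "body": {
  "rows": [
    {"hand": 0.7, "x": 0, "y": 0, "z": 0.001, "spin": 0},
    {"hand": 0.7, "x": 0, "y": 0, "z": 0, "spin": 0}
  ]
}}

```text
time_s: 5.78
position: [437.2, 258.9, 114.8]
tool_rot: [1.0, 0.001, 0.0, 0.0]
force: [-1.3, -0.8, 0.1]
finger_gap: 52.9
finger_force: 63.8
```

>>> {"method": "drive_tool", "body": {
  "rows": [
    {"hand": 0.7, "x": 0, "y": 0, "z": 0.0005, "spin": 0},
    {"hand": 0.3, "x": 0, "y": 0, "z": 0, "spin": 0},
    {"hand": 0.15, "x": 0, "y": 0, "z": 0, "spin": 0},
    {"hand": 0, "x": 0, "y": 0, "z": 0, "spin": 0},
    {"hand": 0, "x": 0, "y": 0, "z": 0, "spin": 0}
  ]
}}

```text
time_s: 6.2
position: [437.2, 259.0, 113.8]
tool_rot: [1.0, 0.001, 0.0, -0.0]
force: [-0.5, -0.5, -0.6]
finger_gap: 85.6
finger_force: 0.0
```

>>> {"method": "drive_tool", "body": {
  "rows": [
    {"hand": 0, "x": 0, "y": 0, "z": -0.01, "spin": 0},
    {"hand": 0, "x": 0, "y": 0, "z": -0.025, "spin": 0},
    {"hand": 0, "x": 0, "y": 0, "z": -0.03, "spin": 0},
    {"hand": 0, "x": 0.02, "y": 0, "z": -0.03, "spin": 0},
    {"hand": 0, "x": 0.03, "y": 0, "z": 0, "spin": 0}
  ]
}}

```text
time_s: 6.62
position: [488.2, 262.9, 216.8]
tool_rot: [1.0, 0.003, 0.005, -0.003]
force: [0.8, 1.5, 0.4]
finger_gap: 85.4
finger_force: 0.0
```

>>> {"method": "drive_tool", "body": {
  "rows": [
    {"hand": 0, "x": 0.035, "y": 0, "z": 0, "spin": 0},
    {"hand": 0, "x": 0.035, "y": 0, "z": 0, "spin": 0},
    {"hand": 0, "x": 0.035, "y": 0, "z": 0, "spin": 0},
    {"hand": 0, "x": 0, "y": 0, "z": 0, "spin": 0},
    {"hand": 0, "x": 0, "y": 0, "z": 0, "spin": 0}
  ]
}}

```text
time_s: 7.03
position: [593.7, 258.0, 207.7]
tool_rot: [1.0, -0.001, -0.001, 0.0]
force: [-0.8, -0.5, 0.0]
finger_gap: 85.3
finger_force: 0.0
```

```bash
python3 - <<'E'
from h import *
c=capture("top");s=capture("scene")
cv2.imwrite("pics/b.png",np.hstack([c["image"][160:330,60:260,::-1],s["image"][180:350,300:500,::-1]]).repeat(2,0).repeat(2,1))
for n,c,b,b2 in(("top",c,(60,220,180,330),(110,185,160,230)),("scene",s,(340,180,520,350),(330,270,385,330))):
    print(n,"lid",circ(c,blob(c,(105,120,60),(125,255,255),b),124,134),"stamp",circ(c,blob(c,(0,120,60),(13,255,255),b2),63,72))
E
```

```text
top lid [443.6 251.7  25.1 446.2 247.5 129.2 462. ] stamp [600.8 253.7  12.6 600.4 252.9  67.  175. ]
scene lid [437.1 257.7  27.6 437.9 261.6 130.3 632. ] stamp [600.  254.7  13.4 602.2 256.   68.1 188. ]
```

View pics/b.png

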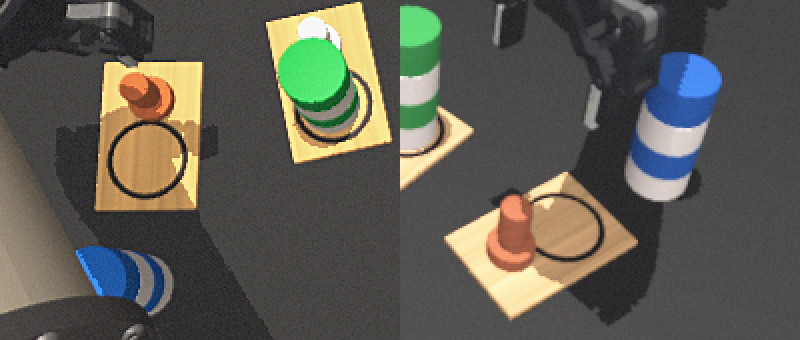

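The jar stands upright on the bench at about (437,258) mm, and the ring is clear at crop (147,160). The stamp is untouched at (600.5,254) mm.

>>> {"method": "drive_tool", "body": {
  "rows": [
    {"hand": 0, "x": 0.006, "y": 0.004, "z": 0.03, "spin": 0},
    {"hand": 0, "x": 0, "y": 0, "z": 0.035, "spin": 0},
    {"hand": 0, "x": 0, "y": 0, "z": 0.025, "spin": 0},
    {"hand": 0, "x": 0, "y": 0, "z": 0, "spin": 0},
    {"hand": 0, "x": 0, "y": 0, "z": 0, "spin": 0}
  ]
}}

```text
time_s: 7.55
position: [596.1, 255.4, 118.6]
tool_rot: [1.0, 0.002, -0.001, 0.0]
force: [0.1, -0.2, 1.0]
finger_gap: 85.9
finger_force: 0.0
```

```bash
python3 - <<'E'
from h import *
o=robot.get_obs();print(o["position"].round(1))
c=dict(np.load("top0.npz"));im=cv2.imread("pics/b.png")[::2,::2][:,:200]
g=im.max(2)
m=np.zeros_like(g);m[55:103,48:100]=(g[55:103,48:100]<85)
n,l,s,_=cv2.connectedComponentsWithStats(m);i=1+s[1:,4].argmax();v,u=np.nonzero(l==i);print(s[i])
e=cv2.minEnclosingCircle(ray(c,np.c_[u+60,v+160],8).astype(np.float32));print("ring",e)
E
```

```text
[596.1 255.4 118.6]
[ 54  60  40  39 242]
ring ((548.119140625, 257.01202392578125), 35.521541595458984)
```

>>> {"method": "drive_tool", "body": {
  "rows": [
    {"hand": 0, "x": 0.0045, "y": 0.0015, "z": 0.03, "spin": 0},
    {"hand": 0, "x": 0, "y": 0, "z": 0.025, "spin": 0},
    {"hand": 0, "x": 0, "y": 0, "z": 0.008, "spin": 0},
    {"hand": 0, "x": 0, "y": 0, "z": 0, "spin": 0},
    {"hand": 0, "x": 0, "y": 0, "z": 0, "spin": 0}
  ]
}}

```text
time_s: 7.97
position: [603.4, 254.8, 58.1]
tool_rot: [1.0, 0.001, 0.001, -0.001]
force: [0.4, 0.0, 0.1]
finger_gap: 85.6
finger_force: 0.0
```

>>> {"method": "drive_tool", "body": {
  "rows": [
    {"hand": 0.1, "x": -0.001, "y": 0, "z": 0.004, "spin": 0},
    {"hand": 0.3, "x": 0, "y": 0, "z": 0, "spin": 0},
    {"hand": 0.5, "x": 0, "y": 0, "z": 0, "spin": 0},
    {"hand": 0.65, "x": 0, "y": 0, "z": 0, "spin": 0},
    {"hand": 0.65, "x": 0, "y": 0, "z": 0, "spin": 0}
  ]
}}

```text
time_s: 8.38
position: [601.9, 253.9, 52.4]
tool_rot: [1.0, 0.001, 0.0, -0.0]
force: [-0.9, -0.2, -0.7]
finger_gap: 30.6
finger_force: 0.0
```

>>> {"method": "drive_tool", "body": {
  "grip_force": 30,
  "rows": [
    {"hand": 0.9, "x": 0, "y": 0, "z": 0, "spin": 0},
    {"hand": 0.9, "x": 0, "y": 0, "z": 0, "spin": 0},
    {"hand": 0.9, "x": 0, "y": 0, "z": 0, "spin": 0}
  ]
}}

```text
time_s: 8.63
position: [601.9, 254.0, 52.4]
tool_rot: [1.0, 0.001, 0.0, -0.0]
force: [-0.1, -0.3, 2.3]
finger_gap: 25.4
finger_force: 29.6
```

>>> {"method": "drive_tool", "body": {
  "rows": [
    {"hand": 0.9, "x": 0, "y": 0, "z": -0.01, "spin": 0},
    {"hand": 0.9, "x": 0, "y": 0, "z": -0.03, "spin": 0},
    {"hand": 0.9, "x": 0, "y": 0, "z": -0.04, "spin": 0},
    {"hand": 0.9, "x": 0, "y": 0, "z": -0.04, "spin": 0},
    {"hand": 0.9, "x": 0, "y": 0, "z": -0.04, "spin": 0}
  ]
}}

```text
time_s: 9.05
position: [600.9, 253.3, 213.4]
tool_rot: [1.0, 0.001, -0.001, 0.0]
force: [0.2, 0.1, -0.4]
finger_gap: 25.4
finger_force: 29.7
```

>>> {"method": "drive_tool", "body": {
  "rows": [
    {"hand": 0.9, "x": 0, "y": 0, "z": -0.03, "spin": 0},
    {"hand": 0.9, "x": 0, "y": 0.015, "z": 0, "spin": 0},
    {"hand": 0.9, "x": -0.005, "y": 0.03, "z": 0, "spin": 0},
    {"hand": 0.9, "x": -0.005, "y": 0.03, "z": 0, "spin": 0},
    {"hand": 0.9, "x": -0.005, "y": 0.03, "z": 0, "spin": 0}
  ]
}}

```text
time_s: 9.47
position: [586.2, 147.7, 242.0]
tool_rot: [1.0, 0.002, -0.0, 0.0]
force: [0.9, -0.7, -0.5]
finger_gap: 25.2
finger_force: 29.7
```

>>> {"method": "drive_tool", "body": {
  "rows": [
    {"hand": 0.9, "x": -0.005, "y": 0.035, "z": 0, "spin": 0},
    {"hand": 0.9, "x": -0.005, "y": 0.035, "z": 0, "spin": 0},
    {"hand": 0.9, "x": -0.005, "y": 0.035, "z": 0, "spin": 0},
    {"hand": 0.9, "x": -0.005, "y": 0.035, "z": 0, "spin": 0},
    {"hand": 0.9, "x": -0.005, "y": 0.035, "z": 0, "spin": 0}
  ]
}}

```text
time_s: 9.88
position: [561.3, -28.0, 242.0]
tool_rot: [1.0, 0.001, -0.0, 0.0]
force: [0.2, 0.1, -1.3]
finger_gap: 24.9
finger_force: 29.7
```

>>> {"method": "drive_tool", "body": {
  "rows": [
    {"hand": 0.9, "x": -0.006, "y": 0.035, "z": 0, "spin": 0},
    {"hand": 0.9, "x": -0.006, "y": 0.035, "z": 0, "spin": 0},
    {"hand": 0.9, "x": -0.006, "y": 0.035, "z": 0, "spin": 0},
    {"hand": 0.9, "x": -0.006, "y": 0.035, "z": 0, "spin": 0},
    {"hand": 0.9, "x": -0.005, "y": 0.03, "z": 0, "spin": 0}
  ]
}}

```text
time_s: 10.3
position: [532.3, -199.5, 242.0]
tool_rot: [1.0, 0.0, -0.0, 0.001]
force: [-0.2, -0.5, -0.5]
finger_gap: 25.3
finger_force: 29.7
```

>>> {"method": "drive_tool", "body": {
  "rows": [
    {"hand": 0.9, "x": -0.003, "y": 0.025, "z": 0, "spin": 0},
    {"hand": 0.9, "x": 0, "y": 0.02, "z": 0, "spin": 0},
    {"hand": 0.9, "x": 0, "y": 0, "z": 0, "spin": 0},
    {"hand": 0.9, "x": 0, "y": 0, "z": 0, "spin": 0},
    {"hand": 0.9, "x": 0, "y": 0, "z": 0, "spin": 0}
  ]
}}

```text
time_s: 10.72
position: [530.9, -239.9, 241.8]
tool_rot: [1.0, 0.002, -0.0, -0.001]
force: [0.1, 0.7, -1.4]
finger_gap: 25.2
finger_force: 29.8
```

Target (529,−262.6), then down about 180 mm to just above contact at z 56.4.

>>> {"method": "drive_tool", "body": {
  "rows": [
    {"hand": 0.9, "x": -0.001, "y": 0.022, "z": 0.02, "spin": 0},
    {"hand": 0.9, "x": 0, "y": 0, "z": 0.04, "spin": 0},
    {"hand": 0.9, "x": 0, "y": 0, "z": 0.04, "spin": 0},
    {"hand": 0.9, "x": 0, "y": 0, "z": 0.03, "spin": 0},
    {"hand": 0.9, "x": 0, "y": 0, "z": 0.02, "spin": 0}
  ]
}}

```text
time_s: 11.13
position: [528.0, -260.0, 88.2]
tool_rot: [1.0, 0.003, -0.003, -0.002]
force: [-1.0, 0.0, -0.7]
finger_gap: 25.1
finger_force: 29.8
```

>>> {"method": "drive_tool", "body": {
  "rows": [
    {"hand": 0.9, "x": 0, "y": 0, "z": 0.015, "spin": 0},
    {"hand": 0.9, "x": 0, "y": 0, "z": 0.008, "spin": 0},
    {"hand": 0.9, "x": 0, "y": 0, "z": 0, "spin": 0},
    {"hand": 0.9, "x": 0, "y": 0, "z": 0, "spin": 0},
    {"hand": 0.9, "x": 0, "y": 0, "z": 0, "spin": 0}
  ]
}}

```text
time_s: 11.55
position: [531.2, -263.2, 70.4]
tool_rot: [1.0, 0.002, 0.001, 0.0]
force: [0.3, -0.1, -1.3]
finger_gap: 25.0
finger_force: 29.8
```

>>> {"method": "drive_tool", "body": {
  "rows": [
    {"hand": 0.9, "x": 0, "y": 0, "z": 0.007, "spin": 0},
    {"hand": 0.9, "x": 0, "y": 0, "z": 0.005, "spin": 0},
    {"hand": 0.9, "x": 0, "y": 0, "z": 0, "spin": 0},
    {"hand": 0.9, "x": 0, "y": 0, "z": 0, "spin": 0},
    {"hand": 0.9, "x": 0, "y": 0, "z": 0, "spin": 0}
  ]
}}

```text
time_s: 11.97
position: [529.6, -263.5, 56.8]
tool_rot: [1.0, 0.001, -0.0, -0.0]
force: [0.4, 0.9, -0.7]
finger_gap: 25.2
finger_force: 29.8
```

>>> {"method": "drive_tool", "body": {
  "rows": [
    {"hand": 0.9, "x": 0, "y": 0, "z": 0.001, "spin": 0},
    {"hand": 0.9, "x": 0, "y": 0, "z": 0, "spin": 0}
  ]
}}

```text
time_s: 12.13
position: [529.8, -263.6, 56.3]
tool_rot: [1.0, 0.001, 0.0, 0.0]
force: [-1.1, 0.1, 2.2]
finger_gap: 25.1
finger_force: 30.0
```

>>> {"method": "drive_tool", "body": {
  "rows": [
    {"hand": 0.9, "x": 0, "y": 0, "z": 0.001, "spin": 0},
    {"hand": 0.9, "x": 0, "y": 0, "z": 0, "spin": 0}
  ]
}}

```text
time_s: 12.3
position: [529.9, -263.6, 56.3]
tool_rot: [1.0, 0.001, 0.0, 0.0]
force: [-2.9, 0.9, 8.2]
finger_gap: 25.4
finger_force: 30.6
```

Contact is made. Back off 1 mm, release and rise.

>>> {"method": "drive_tool", "body": {
  "rows": [
    {"hand": 0.9, "x": 0, "y": 0, "z": -0.001, "spin": 0},
    {"hand": 0.65, "x": 0, "y": 0, "z": 0, "spin": 0},
    {"hand": 0.4, "x": 0, "y": 0, "z": 0, "spin": 0},
    {"hand": 0, "x": 0, "y": 0, "z": 0, "spin": 0},
    {"hand": 0, "x": 0, "y": 0, "z": 0, "spin": 0}
  ]
}}

```text
time_s: 12.72
position: [529.6, -263.4, 55.5]
tool_rot: [1.0, 0.001, -0.0, -0.0]
force: [-0.2, 1.4, 0.1]
finger_gap: 65.2
finger_force: 0.0
```

>>> {"method": "drive_tool", "body": {
  "rows": [
    {"hand": 0, "x": 0, "y": 0, "z": -0.01, "spin": 0},
    {"hand": 0, "x": 0, "y": 0, "z": -0.03, "spin": 0},
    {"hand": 0, "x": 0, "y": 0, "z": -0.04, "spin": 0},
    {"hand": 0, "x": 0, "y": 0, "z": -0.04, "spin": 0},
    {"hand": 0, "x": 0, "y": 0, "z": -0.04, "spin": 0}
  ]
}}

```text
time_s: 13.13
position: [529.5, -263.2, 218.2]
tool_rot: [1.0, 0.001, 0.0, -0.0]
force: [1.3, -0.4, -1.4]
finger_gap: 85.3
finger_force: 0.0
```

>>> {"method": "drive_tool", "body": {
  "rows": [
    {"hand": 0, "x": -0.005, "y": -0.04, "z": -0.03, "spin": 0},
    {"hand": 0, "x": -0.01, "y": -0.04, "z": 0, "spin": 0},
    {"hand": 0, "x": -0.01, "y": -0.04, "z": 0, "spin": 0},
    {"hand": 0, "x": -0.01, "y": -0.04, "z": 0, "spin": 0},
    {"hand": 0, "x": -0.01, "y": -0.04, "z": 0, "spin": 0}
  ]
}}

```text
time_s: 13.55
position: [484.6, -68.6, 241.8]
tool_rot: [1.0, 0.001, 0.001, 0.0]
force: [0.6, 0.6, -0.4]
finger_gap: 85.3
finger_force: 0.0
```

>>> {"method": "drive_tool", "body": {
  "rows": [
    {"hand": 0, "x": -0.008, "y": -0.04, "z": 0, "spin": 0},
    {"hand": 0, "x": -0.008, "y": -0.04, "z": 0, "spin": 0},
    {"hand": 0, "x": -0.008, "y": -0.04, "z": 0, "spin": 0},
    {"hand": 0, "x": -0.008, "y": -0.04, "z": 0, "spin": 0},
    {"hand": 0, "x": -0.008, "y": -0.04, "z": 0, "spin": 0}
  ]
}}

```text
time_s: 13.97
position: [444.0, 131.4, 241.7]
tool_rot: [1.0, 0.001, 0.001, 0.0]
force: [0.6, 0.0, -0.8]
finger_gap: 85.3
finger_force: 0.0
```

```bash
python3 - <<'E'
from h import *
o=robot.get_obs();print(o["position"].round(1))
c=capture("top");s=capture("scene")
cv2.imwrite("pics/c.png",np.vstack([np.hstack([c["image"][190:300,380:480,::-1],s["image"][110:220,190:290,::-1]]).repeat(3,0).repeat(3,1)]))
print("stamp",circ(c,blob(c,(0,120,60),(13,255,255),(390,200,470,290)),66,76))
print("jar",circ(s,blob(s,(105,120,60),(125,255,255),(400,180,520,350)),124,134))
E
```

```text
[444.  131.4 241.7]
stamp [ 528.8 -263.5   12.7  528.8 -262.8   71.2  183. ]
jar [436.  258.5  28.  439.3 260.2 130.3 685. ]
```

View pics/c.png

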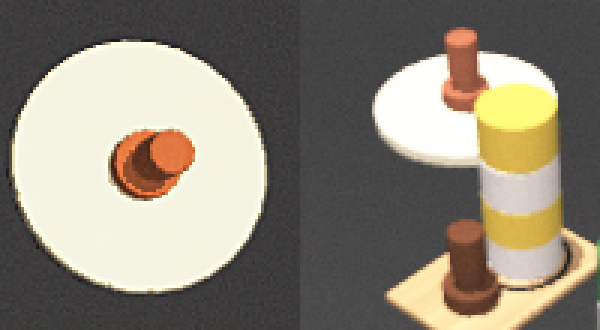

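The stamp stands upright in the middle of the bat (crop 145,165), with its top at z 71. Next is the jar, at about (437,258.7).

>>> {"method": "drive_tool", "body": {
  "rows": [
    {"hand": 0, "x": -0.004, "y": -0.04, "z": 0, "spin": 0},
    {"hand": 0, "x": -0.003, "y": -0.04, "z": 0, "spin": 0},
    {"hand": 0, "x": 0, "y": -0.03, "z": 0, "spin": 0},
    {"hand": 0, "x": 0, "y": -0.017, "z": 0, "spin": 0},
    {"hand": 0, "x": 0, "y": 0, "z": 0, "spin": 0}
  ]
}}

```text
time_s: 14.48
position: [435.8, 262.0, 241.6]
tool_rot: [1.0, 0.005, 0.0, -0.002]
force: [-0.0, 1.5, -0.9]
finger_gap: 85.4
finger_force: 0.0
```

>>> {"method": "drive_tool", "body": {
  "rows": [
    {"hand": 0, "x": 0, "y": 0, "z": 0.03, "spin": 0},
    {"hand": 0, "x": 0, "y": 0, "z": 0.03, "spin": 0},
    {"hand": 0, "x": 0, "y": 0, "z": 0, "spin": 0},
    {"hand": 0, "x": 0, "y": 0, "z": 0, "spin": 0},
    {"hand": 0, "x": 0, "y": 0, "z": 0, "spin": 0}
  ]
}}

```text
time_s: 14.9
position: [438.4, 256.3, 182.2]
tool_rot: [1.0, 0.001, 0.001, -0.0]
force: [-0.3, -0.2, 0.5]
finger_gap: 85.4
finger_force: 0.0
```

>>> {"method": "drive_tool", "body": {
  "rows": [
    {"hand": 0, "x": -0.001, "y": -0.001, "z": 0.03, "spin": 0},
    {"hand": 0, "x": 0, "y": 0, "z": 0.02, "spin": 0},
    {"hand": 0, "x": 0, "y": 0, "z": 0.012, "spin": 0},
    {"hand": 0, "x": 0, "y": 0, "z": 0, "spin": 0},
    {"hand": 0, "x": 0, "y": 0, "z": 0, "spin": 0}
  ]
}}

```text
time_s: 15.32
position: [437.5, 257.8, 120.2]
tool_rot: [1.0, 0.001, 0.001, -0.001]
force: [-0.3, 0.3, 0.3]
finger_gap: 85.2
finger_force: 0.0
```

>>> {"method": "drive_tool", "body": {
  "rows": [
    {"hand": 0, "x": 0, "y": 0, "z": 0, "spin": 0},
    {"hand": 0, "x": 0, "y": 0, "z": 0, "spin": 0}
  ]
}}

```text
time_s: 15.48
position: [437.8, 258.4, 120.7]
tool_rot: [1.0, 0.001, 0.002, -0.001]
force: [-1.4, 0.9, -0.0]
finger_gap: 85.2
finger_force: 0.0
```

>>> {"method": "drive_tool", "body": {
  "rows": [
    {"hand": 0, "x": 0, "y": 0, "z": 0.006, "spin": 0},
    {"hand": 0.1, "x": 0, "y": 0, "z": 0, "spin": 0},
    {"hand": 0.25, "x": 0, "y": 0, "z": 0, "spin": 0},
    {"hand": 0.33, "x": 0, "y": 0, "z": 0, "spin": 0},
    {"hand": 0.35, "x": 0, "y": 0, "z": 0, "spin": 0}
  ]
}}

```text
time_s: 15.9
position: [436.5, 257.8, 112.8]
tool_rot: [1.0, 0.001, 0.0, -0.0]
force: [0.3, 0.6, 0.0]
finger_gap: 55.3
finger_force: 0.2
```

>>> {"method": "drive_tool", "body": {
  "grip_force": 60,
  "rows": [
    {"hand": 0.7, "x": 0, "y": 0, "z": 0, "spin": 0},
    {"hand": 0.7, "x": 0, "y": 0, "z": 0, "spin": 0},
    {"hand": 0.7, "x": 0, "y": 0, "z": 0, "spin": 0},
    {"hand": 0.7, "x": 0, "y": 0, "z": 0, "spin": 0}
  ]
}}

```text
time_s: 16.23
position: [436.8, 258.2, 113.2]
tool_rot: [1.0, 0.001, 0.001, -0.001]
force: [0.3, 0.1, 4.1]
finger_gap: 53.0
finger_force: 63.4
```

>>> {"method": "drive_tool", "body": {
  "rows": [
    {"hand": 0.7, "x": 0, "y": 0, "z": -0.005, "spin": 0},
    {"hand": 0.7, "x": 0, "y": 0, "z": -0.012, "spin": 0},
    {"hand": 0.7, "x": 0, "y": 0, "z": -0.012, "spin": 0},
    {"hand": 0.7, "x": 0, "y": 0, "z": 0, "spin": 0},
    {"hand": 0.7, "x": 0, "y": 0, "z": 0, "spin": 0}
  ]
}}

```text
time_s: 16.65
position: [436.3, 256.9, 141.4]
tool_rot: [1.0, 0.001, -0.0, 0.0]
force: [0.5, -0.4, -3.1]
finger_gap: 52.4
finger_force: 63.3
```

>>> {"method": "drive_tool", "body": {
  "rows": [
    {"hand": 0.7, "x": 0.02, "y": 0, "z": 0, "spin": 0},
    {"hand": 0.7, "x": 0.03, "y": 0, "z": 0, "spin": 0},
    {"hand": 0.7, "x": 0.03, "y": 0, "z": 0, "spin": 0},
    {"hand": 0.7, "x": 0.02, "y": 0, "z": 0, "spin": 0},
    {"hand": 0.7, "x": 0.011, "y": 0, "z": 0, "spin": 0}
  ]
}}

```text
time_s: 17.07
position: [550.0, 255.5, 139.6]
tool_rot: [1.0, -0.001, -0.0, 0.001]
force: [-0.4, -0.3, -1.9]
finger_gap: 52.5
finger_force: 63.5
```

>>> {"method": "drive_tool", "body": {
  "rows": [
    {"hand": 0.7, "x": 0, "y": 0, "z": 0.005, "spin": 0},
    {"hand": 0.7, "x": 0, "y": 0, "z": 0.005, "spin": 0},
    {"hand": 0.7, "x": 0, "y": 0, "z": 0, "spin": 0},
    {"hand": 0.7, "x": 0, "y": 0, "z": 0, "spin": 0},
    {"hand": 0.7, "x": 0, "y": 0, "z": 0, "spin": 0}
  ]
}}

```text
time_s: 17.48
position: [546.1, 258.1, 131.4]
tool_rot: [1.0, 0.002, -0.001, 0.0]
force: [-0.0, -1.3, -2.9]
finger_gap: 52.7
finger_force: 63.5
```

>>> {"method": "drive_tool", "body": {
  "rows": [
    {"hand": 0.7, "x": 0.001, "y": 0.001, "z": 0.004, "spin": 0},
    {"hand": 0.7, "x": 0, "y": 0, "z": 0.004, "spin": 0},
    {"hand": 0.7, "x": 0, "y": 0, "z": 0, "spin": 0},
    {"hand": 0.7, "x": 0, "y": 0, "z": 0, "spin": 0}
  ]
}}

```text
time_s: 17.82
position: [548.1, 256.4, 123.3]
tool_rot: [1.0, 0.001, -0.0, 0.0]
force: [-0.4, 0.3, -2.9]
finger_gap: 52.7
finger_force: 63.5
```

>>> {"method": "drive_tool", "body": {
  "rows": [
    {"hand": 0.7, "x": 0, "y": 0, "z": 0.001, "spin": 0},
    {"hand": 0.7, "x": 0, "y": 0, "z": 0, "spin": 0}
  ]
}}

```text
time_s: 17.98
position: [548.4, 256.8, 122.6]
tool_rot: [1.0, 0.001, -0.0, 0.0]
force: [-0.3, -0.5, -2.4]
finger_gap: 52.9
finger_force: 63.5
```

>>> {"method": "drive_tool", "body": {
  "rows": [
    {"hand": 0.7, "x": 0, "y": 0, "z": 0.0005, "spin": 0},
    {"hand": 0.7, "x": 0, "y": 0, "z": 0, "spin": 0}
  ]
}}

```text
time_s: 18.15
position: [548.5, 256.8, 122.2]
tool_rot: [1.0, 0.001, 0.0, -0.0]
force: [-0.4, -0.6, -3.3]
finger_gap: 52.5
finger_force: 63.5
```

>>> {"method": "drive_tool", "body": {
  "rows": [
    {"hand": 0.7, "x": 0, "y": 0, "z": 0.001, "spin": 0},
    {"hand": 0.7, "x": 0, "y": 0, "z": 0, "spin": 0}
  ]
}}

```text
time_s: 18.32
position: [548.6, 256.9, 121.3]
tool_rot: [1.0, 0.001, 0.0, -0.0]
force: [-0.2, -0.0, -2.5]
finger_gap: 52.7
finger_force: 63.8
```

>>> {"method": "drive_tool", "body": {
  "rows": [
    {"hand": 0.7, "x": 0, "y": 0, "z": 0.0005, "spin": 0},
    {"hand": 0.7, "x": 0, "y": 0, "z": 0, "spin": 0}
  ]
}}

```text
time_s: 18.48
position: [548.7, 256.9, 121.2]
tool_rot: [1.0, 0.001, 0.0, -0.0]
force: [-0.3, -0.3, 0.8]
finger_gap: 53.1
finger_force: 63.7
```

Contact is made. Release, rise and clear away to one side, then check.

>>> {"method": "drive_tool", "body": {
  "rows": [
    {"hand": 0.7, "x": 0, "y": 0, "z": 0, "spin": 0},
    {"hand": 0.3, "x": 0, "y": 0, "z": 0, "spin": 0},
    {"hand": 0.15, "x": 0, "y": 0, "z": 0, "spin": 0},
    {"hand": 0, "x": 0, "y": 0, "z": 0, "spin": 0},
    {"hand": 0, "x": 0, "y": 0, "z": 0, "spin": 0}
  ]
}}

```text
time_s: 18.9
position: [548.6, 256.9, 120.8]
tool_rot: [1.0, 0.001, 0.0, -0.0]
force: [-1.0, 0.4, 0.6]
finger_gap: 85.5
finger_force: 0.0
```

>>> {"method": "drive_tool", "body": {
  "rows": [
    {"hand": 0, "x": 0, "y": 0, "z": -0.01, "spin": 0},
    {"hand": 0, "x": 0, "y": 0, "z": -0.03, "spin": 0},
    {"hand": 0, "x": 0, "y": 0, "z": -0.04, "spin": 0},
    {"hand": 0, "x": 0, "y": 0, "z": -0.04, "spin": 0},
    {"hand": 0, "x": -0.02, "y": 0.03, "z": 0, "spin": 0}
  ]
}}

```text
time_s: 19.32
position: [534.8, 236.8, 252.1]
tool_rot: [1.0, 0.004, 0.01, -0.009]
force: [1.1, 1.1, 2.7]
finger_gap: 85.5
finger_force: 0.0
```

>>> {"method": "drive_tool", "body": {
  "rows": [
    {"hand": 0, "x": -0.02, "y": 0.03, "z": 0, "spin": 0},
    {"hand": 0, "x": -0.02, "y": 0.03, "z": 0, "spin": 0},
    {"hand": 0, "x": -0.02, "y": 0.03, "z": 0, "spin": 0},
    {"hand": 0, "x": -0.02, "y": 0.03, "z": 0, "spin": 0},
    {"hand": 0, "x": 0, "y": 0.03, "z": 0, "spin": 0}
  ]
}}

```text
time_s: 19.73
position: [445.0, 76.3, 241.4]
tool_rot: [1.0, 0.003, -0.001, 0.001]
force: [0.3, 0.2, -0.3]
finger_gap: 85.3
finger_force: 0.0
```

>>> {"method": "drive_tool", "body": {
  "rows": [
    {"hand": 0, "x": 0, "y": 0.02, "z": 0, "spin": 0},
    {"hand": 0, "x": 0, "y": 0, "z": 0, "spin": 0},
    {"hand": 0, "x": 0, "y": 0, "z": 0, "spin": 0},
    {"hand": 0, "x": 0, "y": 0, "z": 0, "spin": 0},
    {"hand": 0, "x": 0, "y": 0, "z": 0, "spin": 0}
  ]
}}

```text
time_s: 20.15
position: [449.0, 58.4, 241.1]
tool_rot: [1.0, 0.003, 0.0, -0.0]
force: [-0.5, 0.7, -0.7]
finger_gap: 85.4
finger_force: 0.0
```

```bash
python3 - <<'E'
from h import *
print(robot.get_obs()["position"].round(1))
c=capture("top");s=capture("scene")
cv2.imwrite("pics/d.png",np.hstack([c["image"][150:290,60:260,::-1],s["image"][210:350,300:500,::-1]]).repeat(2,0).repeat(2,1))
print("jar",circ(c,blob(c,(105,120,60),(125,255,255),(85,200,160,265)),130,145),circ(s,blob(s,(105,120,60),(125,255,255),(340,180,520,350)),133,142))
print("stamp",circ(c,blob(c,(0,120,60),(13,255,255),(390,200,470,290)),66,76))
E
```

```text
[449.   58.4 241.1]Traceback (most recent call last):
  File "<stdin>", line 5, in <module>
  File "h.py", line 10, in blob
    n,l,s,_=cv2.connectedComponentsWithStats(k);i=1+s[1:,4].argmax();return (l==i).astype(np.uint8)
                                                    ~~~~~~~~~~~~~~^^
ValueError: attempt to get argmax of an empty sequence
```

View pics/d.png

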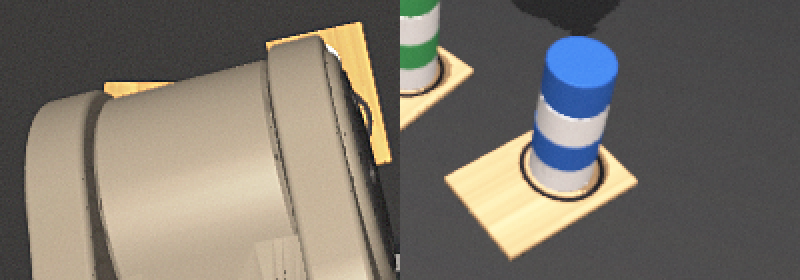

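The arm hides the jar in the top view. The scene view shows it upright inside the ring, with the ring visible all round at (563,172). The robot is clear, so I'll run a last numeric check and hand in.

```bash
python3 - <<'E'
from h import *
s=capture("scene");c=capture("top")
j=circ(s,blob(s,(105,120,60),(125,255,255),(340,180,520,350)),133,142);t=circ(c,blob(c,(0,120,60),(13,255,255),(390,200,470,290)),66,76)
print(j,t)
if np.hypot(*(j[:2]-[548,257]))<6 and np.hypot(*(t[:2]-[529,-262.6]))<40: print(robot.sign_off())
E
```

```text
[548.7 257.1  27.5 550.8 258.9 138.3 792. ] [ 528.7 -263.3   12.5  528.6 -262.7   71.2  184. ]
the job is handed in; nothing more can be done
None
```

The job is handed in: the stamp stands upright at the centre of the bat, and the blue jar is back upright inside its ring, about 1 mm off centre, after about 20 s of the 64 s allowed.

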